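# Draw the marble slab home and chock it

## Robot

A 6-joint arm with a two-finger parallel gripper is mounted at the origin on a cart in front of the work surface, level with it; the furniture and walls round the work are solid. World frame = base frame: x ahead of the robot, y to its left, z up, the work surface at z = 0. Lengths are in m, angles in rad, forces in N, time in s.
With the tool pointing down it reaches from about 0.35 to 0.775 m from the base axis. Payload 5.5 kg.
Tool frame: the origin (TCP) lies midway between the tips of the shut fingers; the grasp point (between the pads) lies 19 mm behind it; z points along the fingers, y is the line along which they close (so a half turn about z gives the same grasp; the last joint's range is limited). The gripper opens to 85 mm and grips with 20 to 120 N. Pads are 22 mm wide; open, the fingers measure 114 mm over their backs; the gripper's body (76 mm by 85 mm) begins 54 mm behind the grasp point. The pads swing forward as they close: fully open they stand 13 mm farther back than shut.
Start: joints at [1.072, 0.313, 0.046, 1.304, 0, 1.431], TCP at [0.202, 0.538, 0.231] pointing down, gripper open.
Joint ranges: [-2.76, 2.76], [-0.86, 1.69], [-1.03, 1.26], [-2.2, 2.34], [-1.47, 1.5], [-3.14, 3.14]. Speed limits (rad/s): [2.57, 2.57, 3.14, 3.14, 3.14, 3.14].

## Interface

Orientations are given as a rotation vector (axis times angle).
In Python, from station import * gives the robot as it stands. The module is installed in compiled form; this text tells all that it offers.
- The arm moves only by the shell command python3 -m jog 'ROWS'. ROWS is a JSON object of lists of equal length, an entry for each row: "jaw": the closure in counts, from 0 (fully open) to 255 (shut); "slide": the shift along the tool's x, y, z in m, a list of three; "twist": the turn about the tool's z in rad. A call has 1 to 20 rows; each row shifts and turns the commanded pose from where the row before left it, along the tool's axes as they then stand; what a row does not reach is not made up. A row lasts 1/8 s, in which the tool goes at most 62.5 mm and 10.7 degrees, less where a joint would pass 70% of its speed; a pose out of reach is approached as far as the arm can. A call with a gripper value outside its range is refused whole. The fingers move at their own pace and stop on an object; the grip force is fixed at half the most. Time passes only in rows, so rows that do not move let the fingers close. It gives the time, the measured TCP pose, the force, the opening and the grip force at its end, in the units of the state.
- get_state(): the state, without advancing time (a new reading comes with each control period).
- get_image(name): name is "side" or "top"; returns a dict with "img" (384x512x3 uint8, blue, green, red), "fx", "fy", "cx", "cy" (pixels), "distortion" ([k1, k2, p1, p2, k3] as OpenCV has them; the pictures are not rectified), "origin" and "orientation" of the camera in the world. Camera axes: x right, y down, z forward; pixel columns grow to the right and rows downward; lengths in m; the calibration is good to about 2 mm. A picture is of the moment at which its call begins. There is no depth.
- close_job(): hands the job in; it is judged then, once.
The state is a dict: "clock": time; "joint_pos": joint angles; "dq": joint speeds; "joint_torque": joint torques, N m; "position": TCP position; "orientation": TCP orientation; "force": force on the tool from outside, world axes, zero at the start; "moment": the same for the moment, N m; "gripper_width": finger opening in m; "finger_force": force on a finger pad.
Only numpy, scipy, OpenCV 4.12 (cv2) and the standard library are available. Lean on these libraries where they do the work, as an engineer would, in place of code of your own. Each camera call takes 0.05 s, during which the arm holds its last target. There are 200 camera calls.

## Task

Press the closed fingertips down on top of the green-faced marble slab, gently so that it does not crack, and draw it along its tray towards you until it is fully home against the front stop. Then set the beech block flat and lengthwise into the space that this frees behind the slab, so that the slab cannot slide back; put the block down, do not drop it. Leave the red tin and the white-lidded jar beside the tray where they stand.

Things in the scene. Friction and masses are not known exactly. Their poses are not given: they have to be found in the camera images.
- tray: Low wooden tray fixed to the bench, 219 mm long (its x axis; -x is the front, the end towards the robot) by 130 mm wide. Origin at the centre of its underside. The floor inside is 6 mm above the bench; the rails and end stops are 12 mm wide and rise to 16 mm above the bench. Inside it measures 195 mm (x) by 106 mm (y).
- slab: White marble slab, 120 mm (x, along the tray) by 100 mm (y, too wide for a gripper) by 14 mm, lying loose in the tray, with dark green rubber on top; about 0.45 to 0.75 kg in all. Origin at the centre of its underside. At the start at most 14 mm are free behind it. Against the front stop its origin is at x = -37.5 mm in the tray's frame; 75 mm are then free behind it.
- slab_face (a point): Centre of the marble's upper face, 20 mm above the bench. Firm rubber sheets (112 x 92 mm) are bonded over it, 2 to 8 mm thick in all, different each time: feel for the top. Pressing the tips on it with 10 to 15 N draws the slab (friction 0.9 above, 0.4 below); pulling unloads the press, and a lighter press slips. Over 20 N of finger force cracks the slab.
- tray_front_stop (a point): Middle of the inner top edge of the tray's front stop, 97.5 mm in front of the tray's origin, 16 mm above the bench.
- tray_gap_centre (a point): Point on the tray's floor at the middle of the 75 mm long space that is free behind the slab once the slab is against the front stop (60 mm behind the tray's origin, 6 mm above the bench).
- chock_centre (a point): Centre of the loose beech block, 26 mm (x) by 70 mm (y, its length) by 22 mm high, 30 g, lying flat on the bench to the left of the tray at the start. The point is 11 mm above its underside.
- red_tin: Bystander: small red tin of rivets, 42 x 60 x 34 mm, origin at the centre of its underside. Not to be disturbed.
- jar: Bystander: screw jar with a white lid and a yellow band, 54 x 54 x 66 mm, origin at the centre of its underside. Not to be disturbed.
There are look-alikes about, which are no part of the job. What is shaped like the slab but yellow is not meant.

How it is judged:
By the outcome, as a careful person would: the job done as asked, in the order asked, and still so for the second after the job is handed in, with the robot touching nothing.
It also fails if it takes over 67 s, if anything falls off the work surface, if the arm or the gripper's body presses on something with over 40 N, if the wrist force passes 120 N, or if a joint passes its speed limit or range.

## Working session

There is one attempt and no reset: what is moved stays moved. The work goes in short steps, Python scripts to look and compute and a shell command to move; the robot and the scene stay as the last step left them, time stands still between calls to the robot, and variables do not carry over. Pictures are saved under pics/ and viewed, at most 10 in all, crops included, and the job is handed in when it is done.

```bash
mkdir -p pics; cat > h.py <<'E'
from station import *
import numpy as np, cv2
from scipy.spatial.transform import Rotation as R
def rot(c):
    o=np.array(c["orientation"],float)
    return R.from_rotvec(o).as_matrix() if o.size==3 else o.reshape(3,3)
def K(c): return np.array([[c["fx"],0,c["cx"]],[0,c["fy"],c["cy"]],[0,0,1.]])
def px2w(c,uv,z):
    n=cv2.undistortPoints(np.array(uv,float).reshape(-1,1,2),K(c),np.array(c["distortion"],float)).reshape(-1,2)
    d=np.c_[n,np.ones(len(n))]@rot(c).T; o=np.array(c["origin"])
    return o+d*((z-o[2])/d[:,2])[:,None]
def w2px(c,P):
    M=rot(c); t=-M.T@np.array(c["origin"])
    return cv2.projectPoints(np.array(P,float).reshape(-1,1,3),cv2.Rodrigues(M.T)[0],t,K(c),np.array(c["distortion"],float))[0].reshape(-1,2)
E
python3 - <<'E'
from h import *
for n in("top","side"):
    c=get_image(n); cv2.imwrite(f"pics/{n}0.png",c["img"]); print(n,c["origin"],c["orientation"],c["fx"])
s=get_state(); print(s["clock"],s["position"],s["orientation"],s["force"],s["gripper_width"])
E
```

```text
top [0.39459335 0.28456629 0.90692208] [-2.13048822  2.15133452 -0.14550462] 371.4454235013878
side [ 0.2880111  -0.41823825  0.45500737] [-2.06365226  0.32865553 -0.18401948] 370.4743494662136
0.1 [0.20170945 0.53797237 0.23049772] [-5.60536297e-01 -3.09065037e+00  2.45814679e-03] [-0.55334945 -0.48205175  1.18186858] 0.08539208523509413
```

View pics/top0.png

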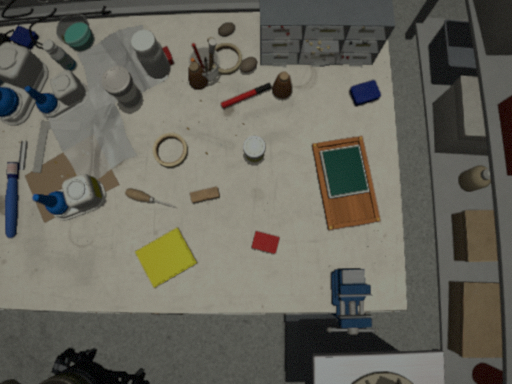

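View pics/side0.png

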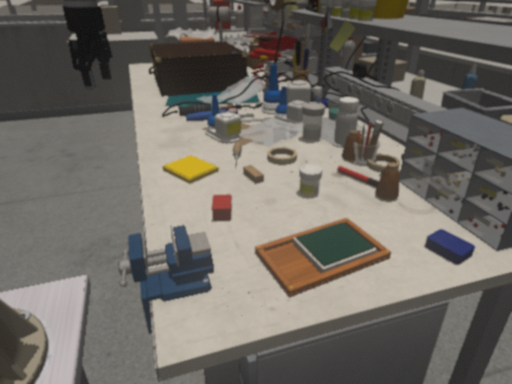

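Top view: up is +x and left is +y. The green-faced slab in the tray is at (345,172) and the yellow look-alike is at (166,257), which is rejected. The beech block is at (205,195); the cardboard at (108,180) and the screwdriver handle at (138,195) could be mistaken for it. The red tin is at (265,242) and the jar at (254,148). I'll check these in one close crop.

```bash
python3 - <<'E'
from h import *
c=get_image("top"); im=c["img"]
a=cv2.resize(im[125:240,300:390],None,fx=5,fy=5,interpolation=cv2.INTER_CUBIC)
b=cv2.resize(im[170:220,175:235],None,fx=5,fy=5,interpolation=cv2.INTER_CUBIC)
o=np.zeros((575,755,3),np.uint8);o[:,:450]=a;o[:250,455:755]=b
cv2.imwrite("pics/crop.png",o)
hsv=cv2.cvtColor(im,cv2.COLOR_BGR2HSV)
def rect(box,lo,hi,z,nm):
    x0,y0,x1,y1=box; m=cv2.inRange(hsv,lo,hi)[y0:y1,x0:x1]
    n,l,st,_=cv2.connectedComponentsWithStats(m);k=1+st[1:,4].argmax()
    cs=cv2.findContours((l==k).astype(np.uint8),0,2)[0]
    q=max(cs,key=len).reshape(-1,2)+[x0,y0]
    p=px2w(c,q,z)[:,:2].astype(np.float32)*1000
    r=cv2.minAreaRect(p); print(nm,np.round(r[0],1),np.round(r[1],1),round(r[2],1)); print(np.round(cv2.boxPoints(r),1).tolist())
rect((300,125,390,240),(65,60,20),(95,255,255),.025,"green")
rect((300,125,390,240),(5,110,60),(20,255,255),.016,"tray")
rect((180,175,230,215),(5,70,40),(25,255,255),.022,"block")
rect((240,220,290,260),(170,100,40),(180,255,255),.034,"tin")
print("jar",px2w(c,[[254,146]],.066))
E
```

```text
green [592.9  75.4] [109.1  88.4] 8.9
[[532.2000122070312, 110.5999984741211], [545.9000244140625, 23.299999237060547], [653.5999755859375, 40.20000076293945], [639.9000244140625, 127.5]]
tray [566.9  72.7] [216.3 129.2] 9.0
[[449.8999938964844, 119.5999984741211], [470.1000061035156, -8.0], [683.7999877929688, 25.799999237060547], [663.5999755859375, 153.5]]
block [537.3 417. ] [25.8 67.5] 12.5
[[517.4000244140625, 447.1000061035156], [532.0, 381.20001220703125], [557.2999877929688, 386.79998779296875], [542.7000122070312, 452.70001220703125]]
tin [425.9 245.9] [0. 0.] 0.0
[[425.8999938964844, 245.89999389648438], [425.8999938964844, 245.89999389648438], [425.8999938964844, 245.89999389648438], [425.8999938964844, 245.89999389648438]]
jar [[0.64416097 0.29505117 0.066     ]]
```

View pics/crop.png

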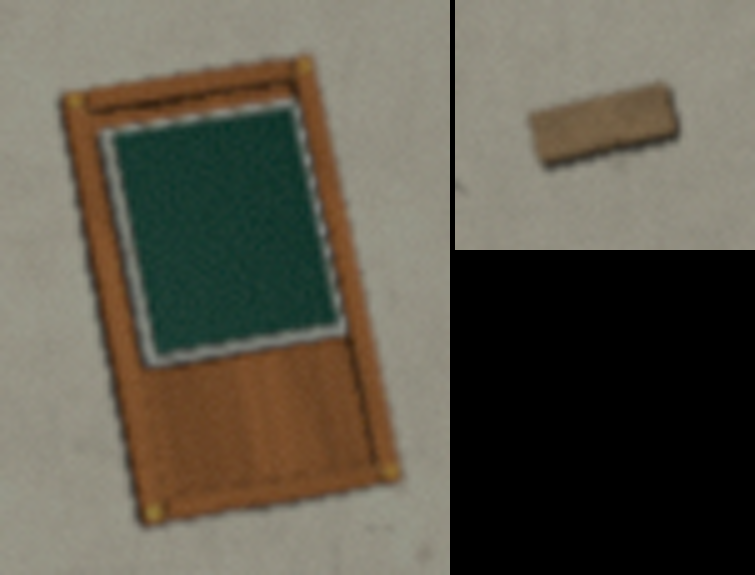

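The crop confirms the choice: dark green rubber on white marble in the orange tray, and a plain beech block 26 x 68 mm. The tray measures 216 x 129 mm at yaw 9°. The slab origin is at about +26 mm in the tray, so the draw is about 64 mm. The first move shuts the jaw, aligns tool x with the tray's front direction, and goes above the slab.

```bash
python3 -m jog '{"jaw":[255,255,255,255,255,255,255,255,255,255,255,255,255,255,255,255,255,255,255,255],"slide":[[0,0,0],[0,0,0],[0,0,0],[0,0,0],[0,0,0],[-0.0262,-0.0432,0],[-0.0262,-0.0432,0],[-0.0262,-0.0432,0],[-0.0262,-0.0432,0],[-0.0262,-0.0432,0],[-0.0262,-0.0432,0],[-0.0262,-0.0432,0],[-0.0262,-0.0432,0],[-0.0262,-0.0432,0],[-0.0262,-0.0432,0],[-0.0262,-0.0432,0],[-0.0262,-0.0432,0],[0,0,0.043],[0,0,0.043],[0,0,0.043]],"twist":[-0.103,-0.103,-0.103,-0.103,-0.103,0,0,0,0,0,0,0,0,0,0,0,0,0,0,0]}'
python3 - <<'E'
from h import *
s=get_state(); M=R.from_rotvec(s["orientation"]).as_matrix()
print(s["clock"],s["position"],np.degrees(np.arctan2(M[1,0],M[0,0])),s["force"])
d=np.array([.593,.0754])-s["position"][:2]; print("to go tool",M[:2,:2].T@d)
E
```

```text
clock: 2.65
position: [0.593, 0.0749, 0.1007]
orientation: [0.244, -3.132, -0.0]
force: [-0.2, 0.9, -0.8]
gripper_width: 0.0
finger_force: 0.0
2.65 [0.59298863 0.07489714 0.10066856] -171.08501592588124 [-0.19713579  0.9173862  -0.76299435]
to go tool [-8.91563129e-05  4.95026164e-04]
```

```bash
python3 -m jog '{"jaw":[255,255,255,255,255,255],"slide":[[0,0,0.03],[0,0,0.025],[0,0,0.01],[0,0,0.004],[0,0,0],[0,0,0]],"twist":[0,0,0,0,0,0]}'; for i in 1; do python3 -m jog '{"jaw":[255,255,255,255],"slide":[[0,0,0.001],[0,0,0.001],[0,0,0.001],[0,0,0]],"twist":[0,0,0,0]}'; done
```

```text
clock: 3.4
position: [0.594, 0.0753, 0.0344]
orientation: [-0.245, 3.13, -0.0]
force: [0.8, 0.4, 0.2]
gripper_width: 0.0004
finger_force: 0.0
clock: 3.9
position: [0.593, 0.0753, 0.0302]
orientation: [0.245, -3.132, -0.0]
force: [0.5, -0.2, -0.5]
gripper_width: -0.0001
finger_force: 0.0
```

```bash
python3 -m jog '{"jaw":[255,255,255],"slide":[[0,0,0.0005],[0,0,0.0005],[0,0,0]],"twist":[0,0,0]}'
```

```text
clock: 4.28
position: [0.5931, 0.0752, 0.0292]
orientation: [0.245, -3.132, -0.0]
force: [-0.1, -0.2, 0.4]
gripper_width: 0.0
finger_force: 0.0
```

```bash
python3 -m jog '{"jaw":[255,255,255],"slide":[[0,0,0.0005],[0,0,0.0005],[0,0,0]],"twist":[0,0,0]}'
```

```text
clock: 4.65
position: [0.5931, 0.0752, 0.0282]
orientation: [0.245, -3.132, -0.0]
force: [-0.3, 0.1, 0.5]
gripper_width: -0.0001
finger_force: 0.0
```

```bash
python3 -m jog '{"jaw":[255,255,255],"slide":[[0,0,0.0005],[0,0,0.0005],[0,0,0]],"twist":[0,0,0]}'|grep -E "pos|force:"
```

```text
position: [0.5931, 0.0753, 0.0272]
force: [-0.5, 0.2, 0.4]
finger_force: 0.0
```

```bash
python3 -m jog '{"jaw":[255,255,255],"slide":[[0,0,0.0005],[0,0,0.0005],[0,0,0]],"twist":[0,0,0]}'|grep -E "pos|force:"
```

```text
position: [0.5931, 0.0753, 0.0262]
force: [0.6, -0.2, 0.3]
finger_force: 0.0
```

```bash
python3 -m jog '{"jaw":[255,255,255],"slide":[[0,0,0.0005],[0,0,0.0005],[0,0,0]],"twist":[0,0,0]}'|grep -E "pos|force:"
```

```text
position: [0.5931, 0.0752, 0.0252]
force: [-0.8, 1.3, -0.1]
finger_force: 0.0
```

```bash
python3 -m jog '{"jaw":[255,255,255],"slide":[[0,0,0.0004],[0,0,0.0004],[0,0,0]],"twist":[0,0,0]}'|grep -E "pos|force:"
```

```text
position: [0.5931, 0.0753, 0.0245]
force: [0.7, -0.2, 0.1]
finger_force: 0.0
```

```bash
python3 -m jog '{"jaw":[255,255,255],"slide":[[0,0,0.0004],[0,0,0.0004],[0,0,0]],"twist":[0,0,0]}'|grep -E "pos|force:"
```

```text
position: [0.5932, 0.0753, 0.0241]
force: [-2.2, -0.9, 4.9]
finger_force: 2.4
```

```bash
python3 -m jog '{"jaw":[255,255,255],"slide":[[0,0,0.0004],[0,0,0.0004],[0,0,0]],"twist":[0,0,0]}'|grep -E "pos|force:"
```

```text
position: [0.5932, 0.0752, 0.0241]
force: [-3.4, 0.0, 9.7]
finger_force: 5.1
```

```bash
python3 -m jog '{"jaw":[255,255,255,255,255,255],"slide":[[0,0,0.0003],[0,0,0.0002],[0.0005,0,0],[0.0005,0,0],[0.0005,0,0],[0.0005,0,0]],"twist":[0,0,0,0,0,0]}'|grep -E "pos|force:"
```

```text
position: [0.5932, 0.0752, 0.0241]
force: [0.6, 1.5, 8.0]
finger_force: 3.9
```

```bash
python3 -m jog '{"jaw":[255,255,255,255],"slide":[[0.0005,0,0],[0.0005,0,0],[0.0005,0,0],[0.0005,0,0]],"twist":[0,0,0,0]}'|grep -E "pos|force:"
```

```text
position: [0.5927, 0.0751, 0.0241]
force: [4.2, 1.7, 5.5]
finger_force: 2.8
```

```bash
python3 -m jog '{"jaw":[255,255,255,255],"slide":[[0,0,0.0004],[0,0,0.0004],[0,0,0.0003],[0,0,0]],"twist":[0,0,0,0]}'|grep -E "pos|force:"
```

```text
position: [0.5927, 0.0751, 0.0241]
force: [2.4, 1.6, 12.9]
finger_force: 6.4
```

```bash
python3 -m jog '{"jaw":[255,255,255,255],"slide":[[0.0005,0,0],[0.0005,0,0],[0.0005,0,0],[0.0005,0,0]],"twist":[0,0,0,0]}'|grep -E "pos|force:"
```

```text
position: [0.5923, 0.0749, 0.0241]
force: [7.0, 1.7, 8.0]
finger_force: 4.4
```

```bash
python3 -m jog '{"jaw":[255,255,255,255,255,255],"slide":[[0,0,0.0003],[0,0,0.0003],[0.0005,0,0.0002],[0.0005,0,0],[0.0005,0,0],[0.0005,0,0]],"twist":[0,0,0,0,0,0]}'|grep -E "pos|force:"
```

```text
position: [0.5916, 0.0746, 0.0241]
force: [7.8, 3.0, 11.7]
finger_force: 5.5
```

```bash
python3 -m jog '{"jaw":[255,255,255,255],"slide":[[0.001,0,0.0001],[0.001,0,0.0001],[0.001,0,0.0001],[0.001,0,0]],"twist":[0,0,0,0]}'|grep -E "pos|force:"
```

```text
position: [0.5882, 0.0737, 0.0241]
force: [8.0, 0.6, 11.3]
finger_force: 5.9
```

```bash
python3 -m jog '{"jaw":[255,255,255,255,255,255],"slide":[[0.0015,0,0],[0.002,0,0.0001],[0.002,0,0],[0.002,0,0.0001],[0.002,0,0],[0.002,0,0]],"twist":[0,0,0,0,0,0]}'|grep -E "pos|force:"
python3 - <<'E'
from h import *
c=get_image("top"); cv2.imwrite("pics/t1.png",cv2.resize(c["img"][110:250,290:400],None,fx=4,fy=4,interpolation=cv2.INTER_CUBIC))
E
```

```text
position: [0.5772, 0.0717, 0.0241]
force: [7.3, 1.8, 12.8]
finger_force: 6.2
```

View pics/t1.png

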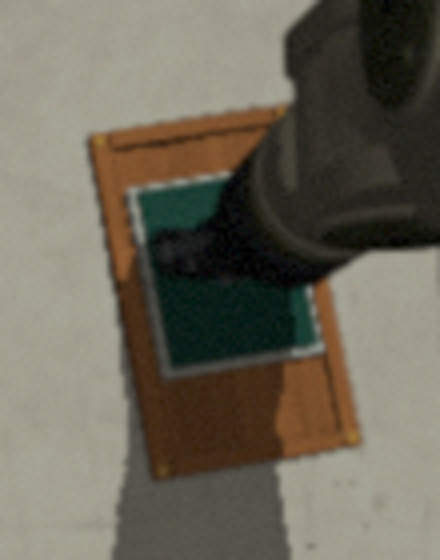

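The slab follows the tips: its rear-left corner is now at crop (130,188), and the rear gap has grown.

```bash
python3 -m jog '{"jaw":[255,255,255,255,255,255],"slide":[[0.0025,0,0],[0.003,0,0],[0.003,0,0],[0.003,0,0],[0.003,0,0],[0.003,0,0]],"twist":[0,0,0,0,0,0]}'|grep -E "pos|force:"
```

```text
position: [0.5601, 0.0689, 0.0241]
force: [7.7, 1.3, 11.5]
finger_force: 6.4
```

```bash
python3 -m jog '{"jaw":[255,255,255,255,255,255],"slide":[[0.003,0,0],[0.003,0,0],[0.003,0,0],[0.003,0,0],[0.003,0,0],[0.002,0,0]],"twist":[0,0,0,0,0,0]}'|grep -E "pos|force:"
```

```text
position: [0.5435, 0.0662, 0.0241]
force: [7.7, 1.3, 13.0]
finger_force: 6.5
```

```bash
python3 -m jog '{"jaw":[255,255,255,255,255],"slide":[[0.002,0,0],[0.002,0,0],[0.002,0,0],[0.002,0,0],[0.001,0,0]],"twist":[0,0,0,0,0]}'|grep -E "pos|force:"
```

```text
position: [0.5348, 0.0648, 0.0241]
force: [8.8, 1.4, 13.1]
finger_force: 6.6
```

```bash
python3 -m jog '{"jaw":[255,255,255,255],"slide":[[0.001,0,0],[0.001,0,0],[0.001,0,0],[0.0005,0,0]],"twist":[0,0,0,0]}'|grep -E "pos|force:"
```

```text
position: [0.5314, 0.0643, 0.0241]
force: [7.4, 1.3, 12.4]
finger_force: 6.7
```

```bash
python3 -m jog '{"jaw":[255,255,255,255],"slide":[[0.0008,0,0],[0.0007,0,0],[0.0005,0,0],[0.0005,0,0]],"twist":[0,0,0,0]}'|grep -E "pos|force:"
```

```text
position: [0.5297, 0.064, 0.0241]
force: [10.1, 1.5, 10.8]
finger_force: 5.6
```

```bash
python3 -m jog '{"jaw":[255,255,255,255],"slide":[[0.0005,0,0],[0.0005,0,0],[0.0005,0,0],[0.0005,0,0]],"twist":[0,0,0,0]}'|grep -E "pos|force:"
```

```text
position: [0.5279, 0.0637, 0.0241]
force: [11.2, 1.6, 9.6]
finger_force: 5.3
```

The pull rose to 11 N and the press dropped at tip x = 0.529, which is where the front stop was expected. Next I'll lift, fly to the block and turn on the way.

```bash
python3 -m jog '{"jaw":[255,255,255,255,100,100,100,100,100,100,100,100,100,100,100,100,100,100,100,100],"slide":[[0,0,-0.01],[0,0,-0.03],[0,0,-0.05],[0,0,-0.03],[-0.0091,0.0496,0],[-0.0091,0.0496,0],[-0.0091,0.0496,0],[-0.0091,0.0496,0],[-0.0091,0.0496,0],[-0.0091,0.0496,0],[-0.0091,0.0496,0],[0,0,0],[0,0,0],[0,0,0],[0,0,0],[0,0,0],[0,0,0],[0,0,0],[0,0,0],[0,0,0]],"twist":[0,0,0,0,0,0,0,0,0,0,0,0.1676,0.1676,0.1676,0.1676,0.1676,0.1676,0.1676,0.1676,0.1676]}'
cat >> h.py <<'E'
def rect(c,box,lo,hi,z,nm):
    hsv=cv2.cvtColor(c["img"],cv2.COLOR_BGR2HSV)
    x0,y0,x1,y1=box; m=cv2.inRange(hsv,lo,hi)[y0:y1,x0:x1]
    n,l,st,_=cv2.connectedComponentsWithStats(m);k=1+st[1:,4].argmax()
    q=max(cv2.findContours((l==k).astype(np.uint8),0,2)[0],key=len).reshape(-1,2)+[x0,y0]
    r=cv2.minAreaRect(px2w(c,q,z)[:,:2].astype(np.float32)*1000)
    print(nm,np.round(r[0],1),np.round(r[1],1),round(r[2],1)); return r
E
python3 - <<'E'
from h import *
c=get_image("top")
t=rect(c,(300,125,390,240),(5,110,60),(20,255,255),.016,"tray")
g=rect(c,(300,125,390,240),(65,60,20),(95,255,255),.0241,"green")
d=np.subtract(g[0],t[0]);a=np.radians(9);print("slab in tray",d@[np.cos(a),np.sin(a)],d@[-np.sin(a),np.cos(a)])
a=cv2.resize(c["img"][125:240,300:390],None,fx=5,fy=5,interpolation=cv2.INTER_CUBIC)
b=cv2.resize(c["img"][150:250,160:260],None,fx=3,fy=3,interpolation=cv2.INTER_CUBIC)
o=np.zeros((575,755,3),np.uint8);o[:,:450]=a;o[:300,455:755]=b
cv2.imwrite("pics/t2.png",o)
s=get_state(); M=R.from_rotvec(s["orientation"]).as_matrix()
print(s["position"],np.degrees(np.arctan2(M[1,0],M[0,0])))
print("to block, tool",M[:2,:2].T@(np.array([.5373,.417])-s["position"][:2]))
E
```

```text
clock: 17.32
position: [0.5268, 0.4156, 0.1389]
orientation: [-1.972, -2.444, 0.005]
force: [-0.0, 0.2, 0.0]
gripper_width: 0.0515
finger_force: 0.0
tray [566.7  72.6] [216.2 129.5] 8.9
green [530.6  64.2] [108.1  88.6] 9.0
slab in tray -37.01474571332952 -2.681675063446092
[0.52677486 0.41562535 0.13890039] 101.92992186732754
to block, tool [-0.00083075  0.01058192]
```

View pics/t2.png

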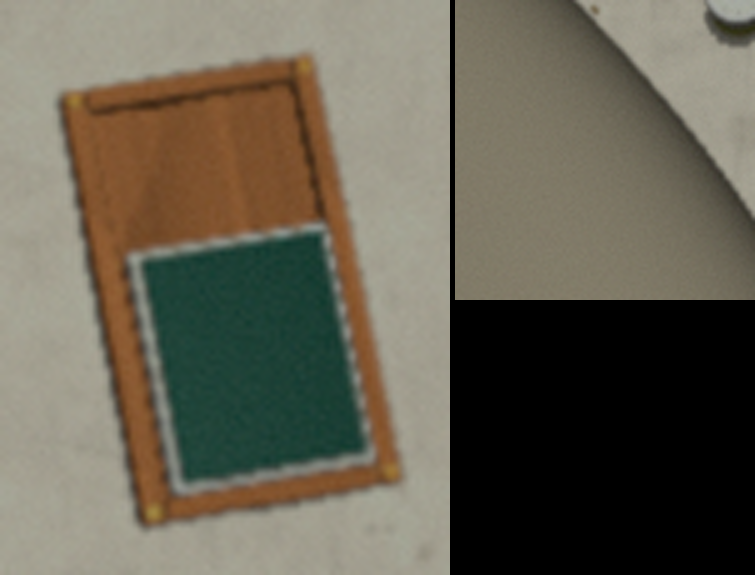

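The slab is home: -37.0 mm against the nominal -37.5, with the white edge flush on the front stop. Next I'll grasp the block.

```bash
python3 -m jog '{"jaw":[100,100,100,100,100,100,100],"slide":[[-0.0008,0.0106,0.02],[0,0,0.035],[0,0,0.035],[0,0,0.025],[0,0,0.014],[0,0,0.004],[0,0,0]],"twist":[-0.01,0,0,0,0,0,0]}'
python3 - <<'E'
from h import *
c=get_image("side"); u=w2px(c,[[.537,.417,.02]])[0].astype(int); print(u)
cv2.imwrite("pics/s2.png",cv2.resize(c["img"][max(0,u[1]-60):u[1]+40,u[0]-60:u[0]+60],None,fx=5,fy=5,interpolation=cv2.INTER_CUBIC))
E
```

```text
clock: 18.25
position: [0.5389, 0.4181, 0.0072]
orientation: [1.953, 2.461, 0.001]
force: [-0.2, -0.0, -0.2]
gripper_width: 0.0519
finger_force: 0.0
[252 171]
```

View pics/s2.png

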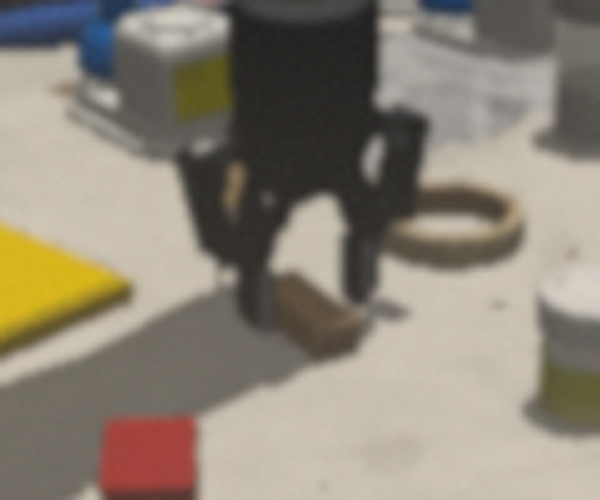

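The fingers straddle the block, which shows at crop (318,315). Now lower 3 mm, close and lift.

```bash
python3 -m jog '{"jaw":[100,255,255,255,255,255,255,255,255],"slide":[[0,0,0.003],[0,0,0],[0,0,0],[0,0,0],[0,0,0],[0,0,0],[0,0,0],[0,0,0],[0,0,0]],"twist":[0,0,0,0,0,0,0,0,0]}'
```

```text
clock: 19.42
position: [0.5389, 0.4183, 0.0047]
orientation: [1.953, 2.46, 0.002]
force: [-0.6, -1.2, 5.1]
gripper_width: 0.0246
finger_force: 60.6
```

```bash
python3 -m jog '{"jaw":[255,255,255,255,255,255,255,255,255,255,255,255,255,255,255,255,255,255,255,255],"slide":[[0,0,-0.02],[0,0,-0.04],[0,0,-0.04],[0,0,0],[0,0,0],[0,0,0],[0,0,0],[0,0,0],[0,0,0],[0,0,0],[0,0,0],[0,0,0],[-0.0048,-0.0494,-0.01],[-0.0048,-0.0494,-0.01],[-0.0048,-0.0494,0],[-0.0048,-0.0494,0],[-0.0048,-0.0494,0],[-0.0048,-0.0494,0],[-0.0048,-0.0494,0],[0,0,0]],"twist":[0,0,0,-0.1666,-0.1666,-0.1666,-0.1666,-0.1666,-0.1666,-0.1666,-0.1666,-0.1666,0,0,0,0,0,0,0,0]}'
python3 -m jog '{"jaw":[255,255,255,255],"slide":[[0,0,0.04],[0,0,0.03],[0,0,0],[0,0,0]],"twist":[0,0,0,0]}'
python3 - <<'E'
from h import *
s=get_state(); M=R.from_rotvec(s["orientation"]).as_matrix()
print(s["position"],np.degrees(np.arctan2(M[1,0],M[0,0])))
print("to gap, tool",M[:2,:2].T@(np.array([.6261,.0821])-s["position"][:2]))
o=np.zeros((560,780,3),np.uint8)
for i,n in enumerate(("side","top")):
    c=get_image(n);u=w2px(c,[[*s["position"][:2],.05]])[0].astype(int);print(n,u)
    k=cv2.resize(c["img"][u[1]-65:u[1]+75,u[0]-48:u[0]+49],None,fx=4,fy=4,interpolation=cv2.INTER_CUBIC);o[:,i*392:i*392+388]=k
cv2.imwrite("pics/s3.png",o)
E
```

```text
clock: 21.92
position: [0.6264, 0.0781, 0.1233]
orientation: [0.238, -3.132, 0.001]
force: [-0.5, 0.8, -0.7]
gripper_width: 0.0252
finger_force: 59.9
clock: 22.42
position: [0.6261, 0.0824, 0.0548]
orientation: [-0.248, 3.131, 0.0]
force: [-0.5, -0.6, 0.3]
gripper_width: 0.0249
finger_force: 59.9
[0.62613653 0.08239887 0.05481795] -170.94452553025505
to gap, tool [ 8.31138157e-05 -2.89396375e-04]
side [348 225]
top [343 154]
```

View pics/s3.png

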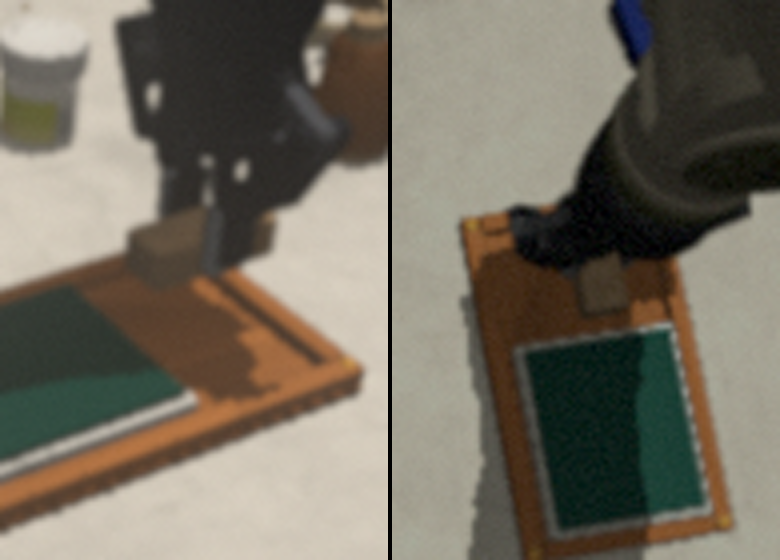

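Both views show the block held lengthwise above the gap, with its front end at side crop (160,265). I'll lower it to just above slab height and overlay the expected block outline to measure its offset.

```bash
python3 -m jog '{"jaw":[255,255,255,255],"slide":[[0,0,0.014],[0,0,0.006],[0,0,0],[0,0,0]],"twist":[0,0,0,0]}'
python3 - <<'E'
from h import *
s=get_state(); p=s["position"]
a=np.radians(9);X=np.array([np.cos(a),np.sin(a),0]);Y=np.array([-X[1],X[0],0])
zb=p[2]-.0047; C=np.array([p[0],p[1],zb])
T=np.array([.5668,.0727,0])
o=np.zeros((590,790,3),np.uint8)
for i,(n,F) in enumerate((("side",7),("top",7))):
    c=get_image(n);u=w2px(c,[C])[0].astype(int)
    x0,y0=u[0]-27,u[1]-(45 if i==0 else 35)
    k=cv2.resize(c["img"][y0:y0+84,x0:x0+56],None,fx=F,fy=F,interpolation=cv2.INTER_CUBIC)
    def L(A,B,col):
        q=((w2px(c,[A,B])-[x0,y0]+.5)*F).astype(int); cv2.line(k,q[0].tolist(),q[1].tolist(),col,1)
    for dz in(0,.022):
        v=[C+X*sx*.035+Y*sy*.013+[0,0,dz] for sx,sy in((1,1),(1,-1),(-1,-1),(-1,1))]
        for j in range(4): L(v[j],v[(j+1)%4],(0,255,255))
    L(T+X*.0975+Y*.053+[0,0,.016],T+X*.0975-Y*.053+[0,0,.016],(255,255,0))
    L(T+X*.0225+Y*.05+[0,0,.02],T+X*.0225-Y*.05+[0,0,.02],(255,0,255))
    L(T+X*.0975-Y*.053+[0,0,.016],T-X*.0975-Y*.053+[0,0,.016],(255,255,0))
    o[:588,i*395:i*395+392]=k
cv2.imwrite("pics/s4.png",o)
print(p,zb)
E
```

```text
clock: 23.02
position: [0.6258, 0.0817, 0.034]
orientation: [0.247, -3.132, -0.0]
force: [0.6, -0.8, 0.4]
gripper_width: 0.0243
finger_force: 59.9
[0.62583468 0.08166756 0.03399502] 0.029295016802988804
```

View pics/s4.png

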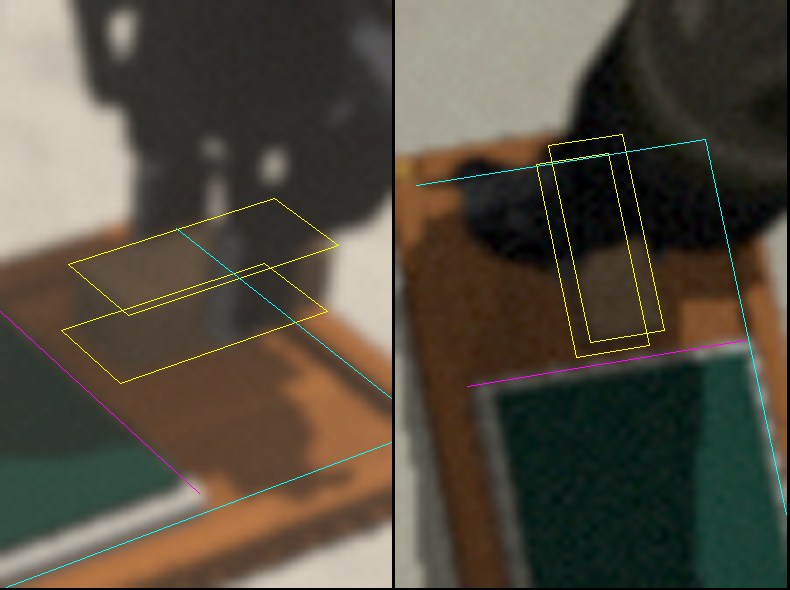

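The block looks a few mm to the rear of and higher than the nominal outline. I'll take one contrast-stretched look to read its corners.

```bash
python3 - <<'E'
from h import *
s=get_state(); p=s["position"]; C=np.array([p[0],p[1],p[2]-.0047])
o=np.zeros((480,800,3),np.uint8)
for i,n in enumerate(("side","top")):
    ims=[get_image(n) for _ in range(6)]; c=ims[0]; m=np.mean([q["img"].astype(float) for q in ims],0)
    u=w2px(c,[C])[0].astype(int); x0,y0=(u[0]-22,u[1]-24) if i==0 else (u[0]-14,u[1]-12)
    w,h=(40,40) if i==0 else (40,40)
    k=cv2.resize(m[y0:y0+h,x0:x0+w],None,fx=10,fy=10,interpolation=cv2.INTER_CUBIC)
    k=255*np.clip(k/140,0,1)**.6; print(n,x0,y0)
    o[:400,i*400:i*400+400]=k
cv2.imwrite("pics/s5.png",o[:400])
E
```

```text
side 325 210
top 327 144
```

View pics/s5.png

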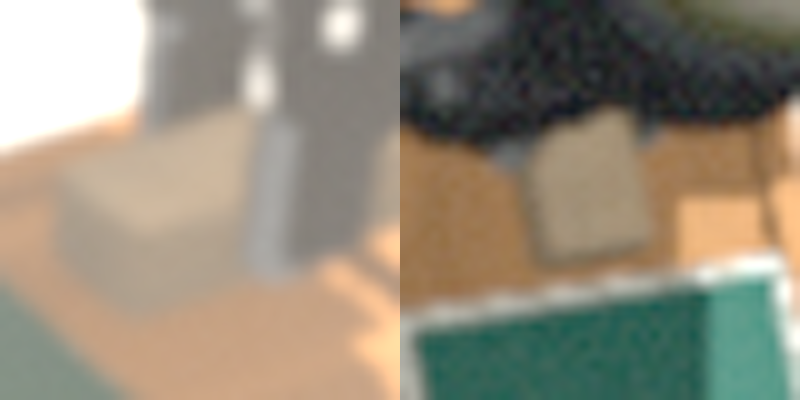

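```bash
python3 - <<'E'
from h import *
from scipy.optimize import least_squares
cs,ct=get_image("side"),get_image("top"); p=get_state()["position"]
a=np.radians(9);X=np.array([np.cos(a),np.sin(a),0]);Y=np.array([-X[1],X[0],0]);T=np.array([.5668,.0727,0])
S=np.array([[338.3,232.3],[338.7,241.3],[330.7,227],[330.7,235]]);Tp=np.array([[351.7,168.3],[341.3,170.3]])
def m(q):
    f=T+X*q[0]+Y*q[1]+[0,0,q[2]]; n=f-Y*.013; r=f+Y*.013; h=np.array([0,0,.022])
    return n,n+h,r,r+h
def res(q,ws,wt):
    n,nt,r,rt=m(q); return np.r_[ws*(w2px(cs,[nt,n,rt,r])-S).ravel(),wt*(w2px(ct,[n,r])-Tp).ravel()]
for ws,wt in((1,1),(1,0)):
    print(np.round(1000*least_squares(res,[.025,0,.03],args=(ws,wt),x_scale=.001).x,1))
print("expected front x,y,z",1000*((p-T)@X-.035),1000*(p-T)@Y,1000*(p[2]-.0047))
e=px2w(ct,[[327+1.5-.5,144+31.5-.5],[327+37.5-.5,144+25.3-.5]],.020)-T
print("slab rear edge top cam",1000*e@X,1000*e@Y)
for z in(.0293,.034):
    e=px2w(ct,Tp,z)-T;print("block front by top",z,1000*e@X)
E
```

```text
[25.6 -3.8 33.2]
[ 86.2  67.  -33.2]
expected front x,y,z 24.709797409876387 -0.3433716976854786 29.304490750763105
slab rear edge top cam [22.48893963 23.11497821] [ 39.77089663 -51.30866927]
block front by top 0.0293 [27.59309375 26.8927595 ]
block front by top 0.034 [26.71193875 26.01535506]
```

```bash
python3 -m jog '{"jaw":[255,255,255,255,255,255],"slide":[[0.0014,0,0],[0,0,0.003],[0,0,0.003],[0,0,0.002],[0,0,0.001],[0,0,0]],"twist":[0,0,0,0,0,0]}'|grep -E "pos|force:"
```

```text
position: [0.6244, 0.0815, 0.0249]
force: [-0.2, 0.4, 0.1]
finger_force: 59.9
```

```bash
python3 -m jog '{"jaw":[255,255,255,255,255],"slide":[[0,0,0.002],[0,0,0.002],[0,0,0.001],[0,0,0.001],[0,0,0]],"twist":[0,0,0,0,0]}'|grep -E "pos|force:"
```

```text
position: [0.6244, 0.0815, 0.0189]
force: [-0.1, -0.2, -0.0]
finger_force: 59.9
```

```bash
python3 -m jog '{"jaw":[255,255,255,255,255],"slide":[[0,0,0.001],[0,0,0.001],[0,0,0.001],[0,0,0.001],[0,0,0]],"twist":[0,0,0,0,0]}'|grep -E "pos|force:"
```

```text
position: [0.6244, 0.0815, 0.0149]
force: [0.0, 0.6, -0.2]
finger_force: 59.9
```

```bash
python3 -m jog '{"jaw":[255,255,255,255,255],"slide":[[0,0,0.001],[0,0,0.001],[0,0,0.001],[0,0,0],[0,0,0]],"twist":[0,0,0,0,0]}'|grep -E "pos|force:"
```

```text
position: [0.6245, 0.0815, 0.012]
force: [-0.9, 0.4, 0.8]
finger_force: 59.9
```

```bash
python3 -m jog '{"jaw":[255,255,255,255],"slide":[[0,0,0.0006],[0,0,0.0006],[0,0,0],[0,0,0]],"twist":[0,0,0,0]}'|grep -E "pos|force:"
```

```text
position: [0.6244, 0.0815, 0.0108]
force: [-0.6, 0.2, -0.4]
finger_force: 60.1
```

```bash
python3 -m jog '{"jaw":[255,255,255,255],"slide":[[0,0,0.0005],[0,0,0.0005],[0,0,0],[0,0,0]],"twist":[0,0,0,0]}'|grep -E "pos|force:"
```

```text
position: [0.6245, 0.0815, 0.0107]
force: [-2.1, -0.4, 6.2]
finger_force: 60.8
```

It is seated on the tray floor at TCP z = 10.7 mm, exactly as expected. Release partly, rise and back away so the top camera can see.

```bash
python3 -m jog '{"jaw":[255,110,110,110,110,110,110,110,110,110,110,110,110,110,110,110,110,110,110],"slide":[[0,0,-0.0006],[0,0,0],[0,0,0],[0,0,0],[0,0,0],[0,0,0],[0,0,-0.005],[0,0,-0.015],[0,0,-0.04],[0,0,-0.05],[0,0,-0.04],[0,0.05,0],[0,0.05,0],[0,0.05,0],[0,0.05,0],[0,0.05,0],[0,0.05,0],[0,0.05,0],[0,0,0]],"twist":[0,0,0,0,0,0,0,0,0,0,0,0,0,0,0,0,0,0,0]}'
python3 - <<'E'
from h import *
c=get_image("top"); d=get_image("side")
t=rect(c,(300,125,390,240),(5,110,60),(20,255,255),.016,"tray")
g=rect(c,(300,125,390,240),(65,60,20),(95,255,255),.0241,"green")
e=np.subtract(g[0],t[0]);a=np.radians(9);print("slab in tray",e@[np.cos(a),np.sin(a)],e@[-np.sin(a),np.cos(a)])
o=np.zeros((560,790,3),np.uint8)
o[:,:440]=cv2.resize(c["img"][125:237,300:388],None,fx=5,fy=5,interpolation=cv2.INTER_CUBIC)
o[:420,445:]=cv2.resize(d["img"][200:320,290:388],(345,420),interpolation=cv2.INTER_CUBIC)
cv2.imwrite("pics/end.png",o)
E
```

```text
clock: 29.82
position: [0.5683, 0.431, 0.1613]
orientation: [-0.255, 3.13, 0.002]
force: [-0.2, 1.0, 0.6]
gripper_width: 0.0488
finger_force: 0.0
tray [566.9  72.7] [216.5 129.3] 8.9
green [530.6  64.1] [108.5  88.5] 8.7
slab in tray -37.22290936231507 -2.849665665577878
```

View pics/end.png

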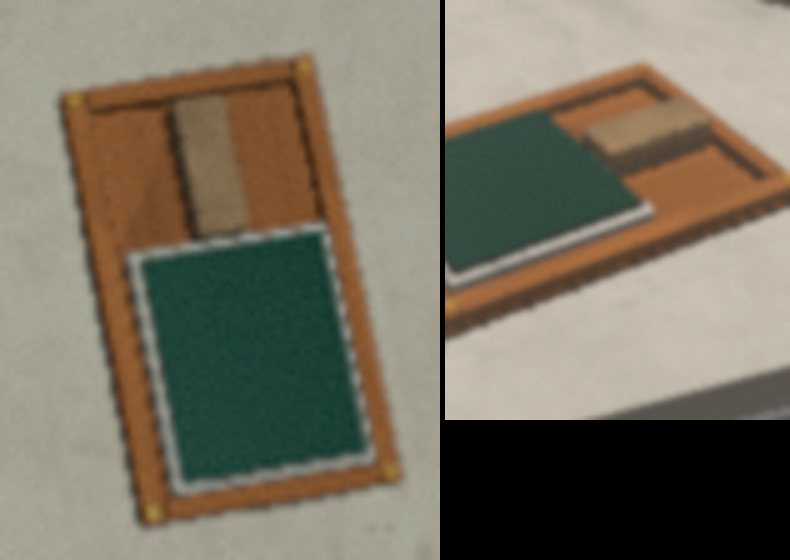

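The slab is against the front stop. The block lies flat and lengthwise in the gap, from (200,97) to (220,235) in the crop, and the robot is clear. I'm handing it in.

```bash
python3 -c "from station import *; print(close_job())"
```

```text
the job is handed in; nothing more can be done
None
```

The slab was drawn home against the front stop, the beech block set flat and lengthwise behind it without dropping, and the job handed in at about 30 s; I steered clear of the tin and the jar but took no final picture of them.

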